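# Vacuum-seal the crackers with the cordless pump

## Robot

A 7-joint arm with a two-finger parallel gripper is mounted at the origin on a cart in front of the work surface, level with it; the furniture and walls round the work are solid. World frame = base frame: x ahead of the robot, y to its left, z up, the work surface at z = 0. Lengths are in m, angles in rad, forces in N, time in s.
With the tool pointing down it reaches from about 0.425 to 0.875 m from the base axis. Payload 4.7 kg.
Tool frame: the origin (TCP) lies midway between the tips of the shut fingers; the grasp point (between the pads) lies 19 mm behind it; z points along the fingers, y is the line along which they close (so a half turn about z gives the same grasp; the last joint's range is limited). The gripper opens to 87 mm and grips with 3 to 60 N. Pads are 19 mm wide; open, the fingers measure 117 mm over their backs; the gripper's body (75 mm by 190 mm) begins 51 mm behind the grasp point.
Start: joints at [1.243, 0.321, -0.07, 1.45, 0.023, 1.371, -0.057], TCP at [0.218, -0.612, 0.223] pointing down, gripper open.
Joint ranges: [-2.86, 2.86], [-0.3, 2.09], [-1.38, 1.24], [0.06, 2.45], [-1.56, 4.7], [0.09, 2.05], [-2.69, 2.69]. Speed limits (rad/s): [2.57, 2.57, 3.14, 3.14, 3.14, 3.14, 3.14].

## Interface

Orientations are given as a rotation vector (axis times angle).
In Python, from bench import ctrl, eyes, close_job, get_state gives the robot as it stands (ctrl), with the cameras (eyes), the job as plain functions and the readings as plain functions.
- The arm moves only by the tool drive_effector, called after "Emit:" by a JSON object that holds its "method" and its "body". Schema: {"type":"object","properties":{"deltas":{"type":"object","properties":{"ticks":{"type":"array","items":{"type":"array","items":{"type":"number"},"minItems":5,"maxItems":5},"minItems":1,"maxItems":20}},"additionalProperties":false,"required":["ticks"]},"grip_n":{"type":"number"},"only":{"type":"string"},"quiet":{"type":"boolean"},"lines":{"type":"string"}},"required":["deltas"],"additionalProperties":false}. deltas is an object whose key "ticks" holds a list of rows, 1 to 20 of them, each of 5 numbers: dx, dy, dz in normalised numbers (1 is 0.5 m), then a turn about the tool's z in normalised numbers (1 is pi/2 rad), then the opening from 0.0 (shut) to 1.0 (fully open); each row is the pose to reach, as a shift and turn from the pose commanded when the call began, along the tool's axes at that moment; what a row does not reach only later rows make up. A row lasts 1/10 s, in which the tool goes at most 0.05 m and 0.15 rad, less where a joint would pass 70% of its speed; a pose out of reach is approached as far as the arm can. The fingers move at their own pace and stop on an object; grip_n is the grip in N (left out, the last holds). Time passes only in rows, so rows that do not move let the fingers close. The tool returns the time, the measured TCP pose, the force, the opening and the grip force at its end. only (a regular expression) keeps the lines of the reply that match it, lines (a string "A,B") keeps lines A to B, and quiet returns only ok. No shift or turn number may pass 1 either way. Input that does not fit is refused with a message, and nothing moves.
- get_state(): the state, without advancing time (a new reading comes with each control period).
- eyes.get_image(name): name is "scene" or "side" or "wrist"; returns the picture (420x560x3 uint8, red, green, blue); there is no depth.
- eyes.camera_model(name): a dict with "vertical_fov" (degrees; the focal length in pixels is half the picture's height over the tangent of half this angle, whatever the lens; pixels are square), "cx", "cy" (the principal point, pixels), "rvec" (rotation vector, rad) and "tvec" (3), from world to camera coordinates, as OpenCV has them; the wrist camera has in their place "hand_eye" (4x4, takes a point from camera to tool coordinates, whose origin is the TCP and whose axes are the flange's). Camera axes: x right, y down, z forward; pixel columns grow to the right and rows downward; lengths in m; the calibration is good to about 2 mm. A picture is of the moment at which its call begins: read the wrist's pose just before it. camera_model takes no time and is no camera call.
- close_job(): hands the job in; it is judged then, once.
The state is a dict: "time": time; "joint_positions": joint angles; "qd": joint speeds; "joint_torque": joint torques, N m; "position": TCP position; "tool_rot": TCP orientation; "ft_force": force on the tool from outside, world axes, zero at the start; "torque": the same for the moment, N m; "grip_width": opening from 0.0 (shut) to 1.0 (fully open); "grip_force": force on a finger pad.
Only numpy, scipy, OpenCV 4.12 (cv2) and the standard library are available. Lean on these libraries where they do the work, as an engineer would, in place of code of your own. Each camera call takes 0.05 s, during which the arm holds its last target. There are 200 camera calls.

## Task

Take the cordless vacuum pump out of its charging dock, set its nose over the valve of the blue-lidded canister of crackers, and press it straight down until the orange band on the sprung nose has slid out of sight (about 8 mm of its 12 mm travel), but not so far that the nose is driven hard home. Keep it pressed like that for at least 4 seconds so that the air is drawn out, and finish still gripping the upright pump and pressing it down. Do not shove the canister or the things around it about.

Things in the scene. Friction and masses are not known exactly. Their poses are not given: they have to be found in the camera images.
- pump: cordless vacuum pump, round about its upright z axis, 122 mm long, 0.28 kg, loose. Origin: centre of the nose's lip with the nose full out; z up. Above the origin: sprung nose 0 to 18 mm; dark barrel, 36 mm diameter, to 56 mm, with a 41 mm steel bead at 22 to 36 mm; white shoulder, 60 mm diameter, 56 to 70 mm, its flat top a ledge for fingertips; round ringed grip, 40 mm diameter, 70 to 122 mm
- pump_grip (a point): point on the pump's axis where to grip it, 93 mm above the pump's origin and 23 mm above the ledge of the shoulder
- pump_nose (a joint): how far the sprung nose is pushed into the barrel, m: 0 = full out, 0.012 = end stop; the orange band is out of sight from 0.006 on. It takes about 4 N to start it, 8 N at 8 mm, 10 N just before the end stop; the pump's own weight does not push it in
- pump_lip (a point): centre of the lip of the nose, the face that seals on the lid; it moves with the nose (in the pump's frame z = value of pump_nose). The nose is a black rubber tube, 31 to 33 mm outside, 24 mm bore, 18 mm long when full out, its upper 6 mm an orange band
- dock: dark grey round charging dock fixed to the worktop; foot 100 mm diameter, cup 68 mm diameter, 66 mm high, with a 46 mm well. Origin: centre of its underside. The pump starts upright in it, any yaw, shoulder on the rim, pump origin 10 mm above the worktop. Two sprung contact balls hold the pump's bead: about 9 N straight up beyond its weight frees it; the nose clears the rim after 56 mm
- cracker_box: the canister to seal: square clear canister of crackers, 104 x 104 mm, with a blue lid of 110 x 110 mm, 98 mm high to the flat top of the lid, about 0.6 kg, standing loose on the worktop. Origin: centre of its underside, z up
- cracker_box_valve (a point): centre of the valve on the blue lid, level with the lid's flat top (98 mm above the canister's underside), where the pump's lip has to seat. The grey valve is a round boss, 18 mm diameter at its foot, 14 mm at its top, 5 mm high; the bore of the nose goes round it with 3 mm to spare
- nut_box: the same canister with a green lid, full of hazelnuts, already sealed: leave it where it stands. Origin: centre of its underside
- mustard_jar: squat jar with a green cap, 62 mm diameter, 100 mm high, bystander. Origin: centre of its underside
- spice_jar: small spice jar with a yellow cap, 43 mm diameter, 108 mm high, bystander. Origin: centre of its underside
- tuna_tin: low round tin, 86 mm diameter, 40 mm high, bystander. Origin: centre of its underside

How it is judged:
By the outcome, as a careful person would: the job done as asked, in the order asked, and still so for the second after the job is handed in, while the arm keeps its last pose, push and grip.
It also fails if it takes over 54 s, if anything falls off the work surface, if the arm or the gripper's body presses on something with over 40 N, if the wrist force passes 120 N, or if a joint passes its speed limit or range.

## Working session

There is one attempt and no reset: what is moved stays moved. The work goes in short steps, Python scripts to look and compute and a tool call to move; the robot and the scene stay as the last step left them, time stands still between calls to the robot, and variables do not carry over. Pictures are saved under pics/ and viewed, at most 10 in all, crops included, and the job is handed in when it is done.

```bash
ls; mkdir -p pics; python3 - <<'E'
from bench import ctrl, eyes, close_job, get_state
import cv2
s=get_state();print(s)
for n in("scene","side","wrist"):
    print(n,eyes.camera_model(n))
    cv2.imwrite(f"pics/{n}0.png",eyes.get_image(n)[:,:,::-1])
E
```

```text
bench.py
pics
{'time': 0.0, 'joint_positions': array([ 1.24309192,  0.32185302, -0.07009952,  1.4516922 ,  0.02264131,
        1.37077343, -0.0569186 ]), 'qd': array([-3.55440054e-04, -8.71225142e-04,  3.88904934e-05, -3.58763010e-04,
        1.70018354e-04, -5.47787662e-04,  2.16938705e-03]), 'joint_torque': array([-1.53342253e-04, -4.91274619e+01, -4.03958475e-01, -3.12529314e+01,
       -6.37789420e-02,  4.36821766e-02,  1.80785332e-04]), 'position': array([ 0.2176338 , -0.61189459,  0.2214335 ]), 'tool_rot': array([-3.09395997e+00, -5.34028595e-01,  7.22807939e-04]), 'ft_force': array([-0.23574777, -0.61225126,  0.48277016]), 'torque': array([ 0.02384238, -0.03146813,  0.02643621]), 'grip_force': 0.0, 'grip_width': 0.9980201145859993}
scene {'vertical_fov': 48.722873972066594, 'cx': 285.86005141787484, 'cy': 212.6184238110238, 'rvec': array([ 2.57806196, -0.22943399,  0.04994985]), 'tvec': array([-0.48689288, -0.0242438 ,  1.25679322])}
side {'vertical_fov': 47.212841257887156, 'cx': 290.127498430136, 'cy': 210.4840177011647, 'rvec': array([ 2.62374925, -0.20358609,  0.04720129]), 'tvec': array([-0.49372979, -0.02516483,  1.24318131])}
wrist {'vertical_fov': 66.92104646767845, 'cx': 284.0331031491986, 'cy': 208.46717543176692, 'hand_eye': array([[ 4.90479730e-04, -9.62101283e-01, -2.72691914e-01,
         7.35409714e-02],
       [ 9.99999768e-01,  6.00903559e-04, -3.21426728e-04,
         1.41787792e-03],
       [ 4.73106609e-04, -2.72691693e-01,  9.62101355e-01,
        -1.61956285e-01],
       [ 0.00000000e+00,  0.00000000e+00,  0.00000000e+00,
         1.00000000e+00]])}
```

View pics/scene0.png

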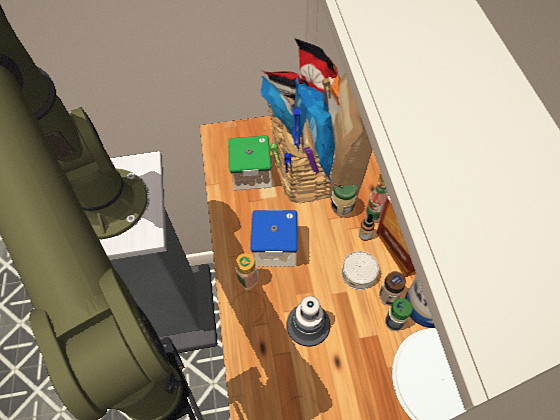

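View pics/side0.png

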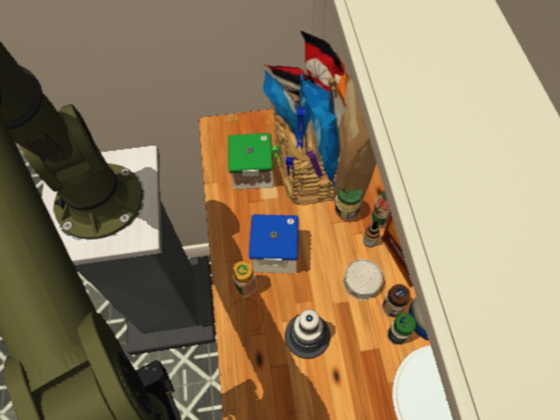

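The scene view shows the pump in its dock at about (310,305), with the blue lid at (274,230) and its valve at (274,228). The green lid is at (250,152), the spice jar at (246,262) and the tin at (361,270). The side view shows the same layout with a slightly curved lens. Next I'll measure.

```bash
cat > h.py <<'E'
import numpy as np,cv2
from scipy.spatial.transform import Rotation as R
from bench import ctrl, eyes, close_job, get_state
def cam(n,s=None):
    m=eyes.camera_model(n);f=210/np.tan(np.radians(m["vertical_fov"]/2))
    if n=="wrist":
        T=np.eye(4);T[:3,:3]=R.from_rotvec(s["tool_rot"]).as_matrix();T[:3,3]=s["position"]
        T=T@m["hand_eye"];return f,m["cx"],m["cy"],T[:3,:3],T[:3,3]
    Rm=R.from_rotvec(m["rvec"]).as_matrix();return f,m["cx"],m["cy"],Rm.T,-Rm.T@m["tvec"]
def cast(c,u,v,z):
    f,cx,cy,Rm,t=c;d=Rm@[(u-cx)/f,(v-cy)/f,1];return t+d*(z-t[2])/d[2]
def proj(c,p):
    f,cx,cy,Rm,t=c;q=Rm.T@(np.array(p)-t);return np.array([cx+f*q[0]/q[2],cy+f*q[1]/q[2]])
def blob(img,lo,hi):
    hsv=cv2.cvtColor(img,cv2.COLOR_BGR2HSV);m=cv2.inRange(hsv,lo,hi)
    cs,_=cv2.findContours(m,cv2.RETR_EXTERNAL,cv2.CHAIN_APPROX_NONE)
    return max(cs,key=cv2.contourArea)
E
python3 - <<'E'
from h import *
np.set_printoptions(precision=4,suppress=True)
for n in("scene","side"):
    im=cv2.imread(f"pics/{n}0.png");c=cam(n);print(n,"cam at",c[4])
    k=im.copy();k[:, :220]=0;k[:190]=0;k[290:]=0;k[:,310:]=0
    b=blob(k,(105,150,60),(130,255,255));r=cv2.minAreaRect(b)
    P=np.array([cast(c,*p,.096)[:2] for p in cv2.boxPoints(r)])
    print("lid",r,P.mean(0),np.linalg.norm(np.diff(P,axis=0),axis=1),P.tolist())
    for nm,(u,v),z in (("valve",(274,228.5) if n=="scene" else (274,234.5),.103),("pumptop",(309.5,302) if n=="scene" else (309,317),.132)):
        print(nm,cast(c,u,v,z))
a=cv2.imread("pics/scene0.png")[200:350,220:340];b=cv2.imread("pics/side0.png")[205:355,220:340]
cv2.imwrite("pics/z.png",cv2.resize(np.hstack([a,b]),None,fx=3.3,fy=3.3,interpolation=cv2.INTER_CUBIC))
E
```

```text
scene cam at [ 0.3726 -0.758   1.0506]
lid ((273.5, 231.0), (40.0, 45.0), 90.0) [ 0.4273 -0.2182] [0.1092 0.1085 0.1037] [[0.3822785116507818, -0.1546990790017293], [0.48973699123959935, -0.17439132623094744], [0.46967928168008377, -0.28103858161190115], [0.3676570639146956, -0.26247407128807076]]
valve [ 0.429 -0.217  0.103]
pumptop [ 0.4717 -0.4207  0.132 ]
side cam at [ 0.396  -0.6985  1.0701]
lid ((273.46282958984375, 236.7635955810547), (47.949851989746094, 43.481197357177734), 1.6846843957901) [ 0.4281 -0.2185] [0.1093 0.111  0.1089] [[0.3673598032932471, -0.26243045257329484], [0.38248652539068245, -0.15419308120794561], [0.49145611260693833, -0.1751039441512089], [0.4711356011629831, -0.28212077018401654]]
valve [ 0.4297 -0.2178  0.103 ]
pumptop [ 0.4724 -0.4245  0.132 ]
```

View pics/z.png

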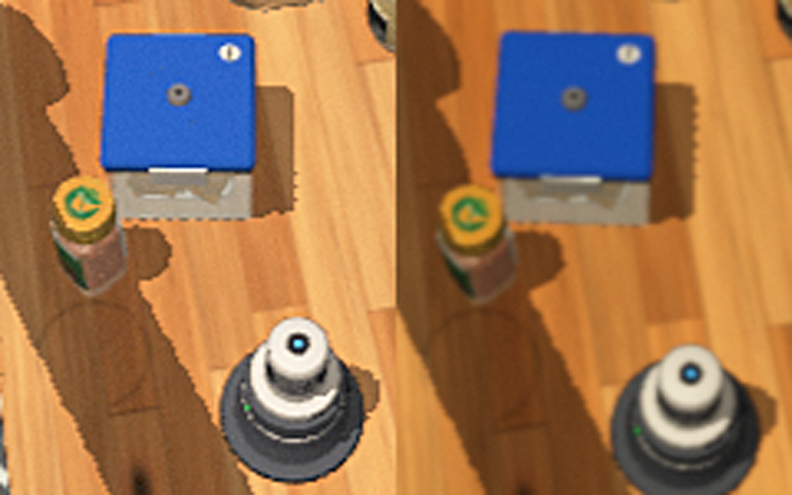

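```bash
cat >> h.py <<'E'
def delta(p,s=None):
    s=s or get_state();M=R.from_rotvec(s["tool_rot"]).as_matrix();return M.T@(np.array(p)-s["position"])
E
python3 - <<'E'
from h import *
np.set_printoptions(precision=4,suppress=True)
s=get_state();print(R.from_rotvec(s["tool_rot"]).as_matrix())
for n,a,b in(("scene",(273.9,228.5),(310,304.2)),("side",(273.6,234.7),(309.1,318))):
    c=cam(n);print(cast(c,*a,.103),cast(c,*b,.132))
print(delta([.472,-.4265,.225]))
E
```

```text
[[ 0.9422  0.3352 -0.0006]
 [ 0.3352 -0.9422  0.0014]
 [-0.0001 -0.0015 -1.    ]]
[ 0.4287 -0.217   0.103 ] [ 0.4718 -0.4256  0.132 ]
[ 0.4287 -0.2182  0.103 ] [ 0.4723 -0.4265  0.132 ]
[ 0.3018 -0.0895 -0.0032]
```

The rows are not in the units I measure in: shifts go in shares of 0.5 m and turns go in shares of pi/2 rad. I convert before sending: 0.302 m is 0.604, 0.29 m is 0.58.

Emit:
{"method": "drive_effector", "body": {"deltas": {"ticks": [[0.08,-0.024,0,0,1],[0.17,-0.05,0,0,1],[0.26,-0.076,0,0,1],[0.35,-0.104,0,0,1],[0.44,-0.13,0,0,1],[0.52,-0.154,0,0,1],[0.58,-0.172,0,0,1],[0.604,-0.179,0,0,1],[0.604,-0.179,0,0,1],[0.604,-0.179,0,0,1]]}}}

```text
time: 1.15
position: [0.4705, -0.4287, 0.2223]
tool_rot: [3.096, 0.531, -0.003]
ft_force: [-0.5, 0.1, 0.1]
grip_width: 0.996
grip_force: 0.0
```

```bash
python3 - <<'E'
from h import *
s=get_state();im=eyes.get_image("wrist")[:,:,::-1].copy();np.save("s1.npy",np.r_[s["position"],s["tool_rot"]])
cv2.imwrite("pics/w1.png",im);print(s["position"],s["tool_rot"],s["joint_positions"],proj(cam("wrist",s),[.472,-.4265,.132]))
E
```

```text
[ 0.4705219  -0.42867078  0.22228434] [ 3.09574832e+00  5.30649149e-01 -2.79682779e-03] [ 0.88257901  0.30248498 -0.23319593  1.48134239  0.07217583  1.36669251
 -0.58635844] [280.48504558 208.19611987]
```

View pics/w1.png

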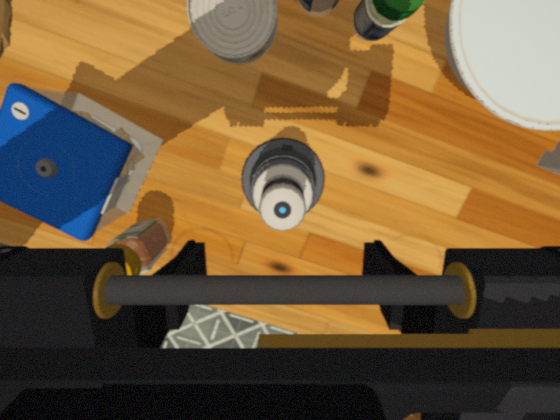

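The wrist view shows the pump's button at (283,210), close to the predicted (280,208). The valve is at (46,168), left of the fingers. I'll refine both points.

```bash
python3 - <<'E'
from h import *
np.set_printoptions(precision=4,suppress=True)
im=cv2.imread("pics/w1.png");a=np.load("s1.npy");s=dict(position=a[:3],tool_rot=a[3:]);c=cam("wrist",s)
m=cv2.inRange(cv2.cvtColor(im,cv2.COLOR_BGR2HSV),(90,100,120),(115,255,255))[195:225,265:300]
ys,xs=np.nonzero(m);u,v=xs.mean()+265,ys.mean()+195;print(u,v,len(xs))
# white top disc: fit circle to the lower half edge
g=cv2.cvtColor(im,cv2.COLOR_BGR2GRAY);print(g[210,250:316],g[200:245,282])
p=cast(c,u,v,.132);print(p,cast(c,46,168,.103));print(delta([*p[:2],.14]),delta([.472,-.4265,.084]))
E
```

```text
282.0 209.7560975609756 41
[166 169 169 169 162 147 128 121 129 143 167 188 199 203 204 204 204 205
 205 206 206 206 200 171 111  69  67  70  89 132 159 166 170 165 158 134
  92  67  65  70 109 167 197 203 204 202 202 202 200 200 198 198 199 184
 159 145 145 136 111 112 138 157 162 169 167 169] [192 141  87  68  68  70  93 137 160 167 170 164 150 108  71  66  68  89
 149 196 205 206 206 205 206 205 204 204 201 191 163 150 149 150 150 149
 147 143 144 144 145 143 146 144 143]
[ 0.4712 -0.4281  0.132 ] [ 0.4297 -0.2204  0.103 ]
[ 0.0016 -0.0007  0.0824] [ 0.003  -0.002   0.1384]
```

In the tool's units: 0.138 m is 0.276, 0.04 m is 0.08.

Emit:
{"method": "drive_effector", "body": {"deltas": {"ticks": [[0.0044,-0.0026,0.08,0,1],[0.0044,-0.0026,0.16,0,1],[0.0044,-0.0026,0.23,0,1],[0.0044,-0.0026,0.264,0,1],[0.0044,-0.0026,0.276,0,1],[0.0044,-0.0026,0.276,0,1],[0.0044,-0.0026,0.276,0,1]]}}}

```text
time: 1.9
position: [0.474, -0.4265, 0.0861]
tool_rot: [3.094, 0.531, 0.002]
ft_force: [-0.1, -0.7, 0.2]
grip_width: 1.0
grip_force: 0.0
```

```bash
python3 - <<'E'
from h import *
s=get_state();print(s["position"],s["ft_force"])
cv2.imwrite("pics/w2.png",eyes.get_image("wrist")[:,:,::-1])
E
```

```text
[ 0.47404873 -0.42647037  0.08610695] [-0.13942293 -0.7090623   0.22526653]
```

View pics/w2.png

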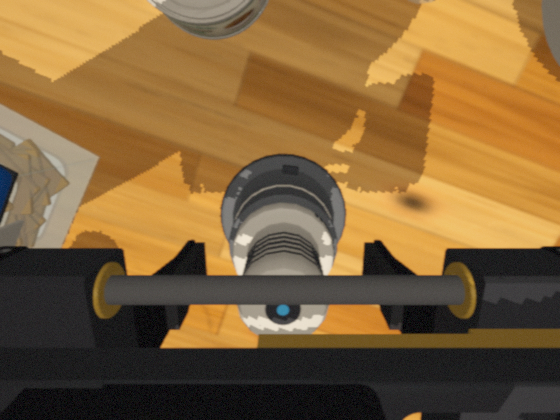

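The pump stands between the open fingers, with its button at (283,310). I'll check the alignment across the pads and then close.

```bash
python3 - <<'E'
from h import *
s=get_state();p=cast(cam("wrist",s),283,310,.132);print(s["position"],p,delta([*p[:2],.0835]))
E
```

```text
[ 0.47448515 -0.42629899  0.08641623] [ 0.47131055 -0.42831474  0.132     ] [-0.00366929  0.00083048  0.00291417]
```

In the tool's units: -0.0032 m is -0.0064, 0.0025 m is 0.005.

Emit:
{"method": "drive_effector", "body": {"deltas": {"ticks": [[-0.0064,0.0016,0.005,0,1],[-0.0064,0.0016,0.005,0,1],[-0.0064,0.0016,0.005,0,0.4],[-0.0064,0.0016,0.005,0,0.3],[-0.0064,0.0016,0.005,0,0.2],[-0.0064,0.0016,0.005,0,0.2],[-0.0064,0.0016,0.005,0,0.2],[-0.0064,0.0016,0.005,0,0.2]]}, "grip_n": 45}}

```text
time: 2.75
position: [0.4713, -0.4267, 0.082]
tool_rot: [3.096, 0.534, -0.0]
ft_force: [-0.9, -0.2, -0.2]
grip_width: 0.536
grip_force: 0.0
```

Emit:
{"method": "drive_effector", "body": {"deltas": {"ticks": [[0,0,0,0,0.2],[0,0,0,0,0.2],[0,0,0,0,0.2],[0,0,0,0,0.2]]}, "grip_n": 45}}

```text
time: 3.15
position: [0.4713, -0.4268, 0.0821]
tool_rot: [3.096, 0.534, -0.0]
ft_force: [-0.2, -0.2, 0.4]
grip_width: 0.448
grip_force: 45.0
```

In the tool's units: -0.14 m is -0.28, -0.12 m is -0.24.

Emit:
{"method": "drive_effector", "body": {"deltas": {"ticks": [[0,0,-0.008,0,0.2],[0,0,-0.016,0,0.2],[0,0,-0.024,0,0.2],[0,0,-0.032,0,0.2],[0,0,-0.048,0,0.2],[0,0,-0.072,0,0.2],[0,0,-0.1,0,0.2],[0,0,-0.14,0,0.2],[0,0,-0.19,0,0.2],[0,0,-0.24,0,0.2],[0,0,-0.28,0,0.2],[0,0,-0.28,0,0.2],[0,0,-0.28,0,0.2]]}}}

```text
time: 4.45
position: [0.4715, -0.4267, 0.2228]
tool_rot: [3.095, 0.534, 0.001]
ft_force: [-0.3, -0.8, -3.4]
grip_width: 0.452
grip_force: 45.0
```

```bash
python3 - <<'E'
from h import *
np.set_printoptions(precision=4,suppress=True)
s=get_state();cv2.imwrite("pics/w3.png",eyes.get_image("wrist")[:,:,::-1]);a=eyes.get_image("scene")[:,:,::-1];b=eyes.get_image("side")[:,:,::-1]
cv2.imwrite("pics/s3.png",cv2.resize(np.hstack([a[150:350,200:400],b[150:350,200:400]]),None,fx=2,fy=2))
print(s["position"],s["tool_rot"],s["ft_force"],delta([.429,-.2182,.222],s))
E
```

```text
[ 0.4715 -0.4267  0.2228] [3.0947 0.5345 0.0013] [-0.288  -0.8096 -3.4436] [ 0.0299 -0.2107  0.0006]
```

View pics/s3.png

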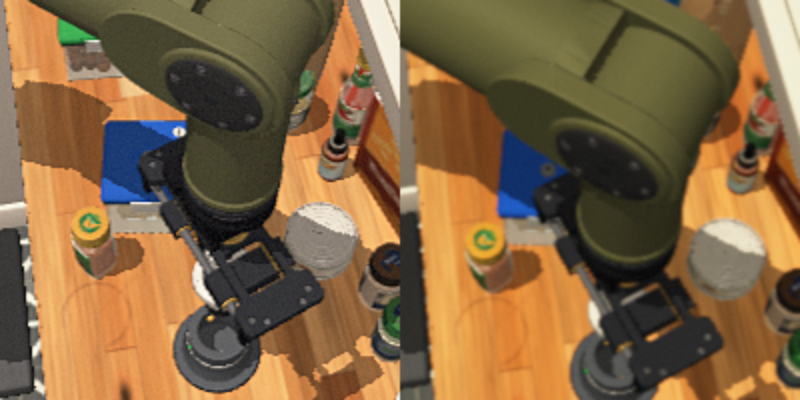

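View pics/w3.png

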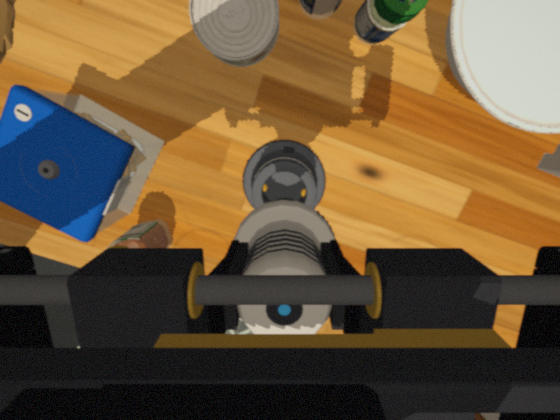

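The pump is free of the dock and upright in the fingers, with its button at (284,310). The dock well is empty at (284,187) and the canister hasn't moved. I'll carry the pump across and stop 35 mm short in tool x, so the wrist camera can still see the valve.

In the tool's units: -0.211 m is -0.422, -0.02 m is -0.04.

Emit:
{"method": "drive_effector", "body": {"deltas": {"ticks": [[0,-0.04,0,0,0.2],[0,-0.11,0,0,0.2],[-0.004,-0.18,0,0,0.2],[-0.008,-0.25,0,0,0.2],[-0.01,-0.32,0,0,0.2],[-0.01,-0.38,0,0,0.2],[-0.01,-0.414,0,0,0.2],[-0.01,-0.422,0,0,0.2],[-0.01,-0.422,0,0,0.2],[-0.01,-0.422,0,0,0.2]]}}}

```text
time: 5.6
position: [0.396, -0.2311, 0.222]
tool_rot: [3.096, 0.532, 0.0]
ft_force: [-0.6, -0.1, -3.6]
grip_width: 0.449
grip_force: 45.0
```

```bash
python3 - <<'E'
from h import *
np.set_printoptions(precision=4,suppress=True)
s=get_state();im=eyes.get_image("wrist")[:,:,::-1];cv2.imwrite("pics/w4.png",im)
np.save("s4.npy",np.r_[s["position"],s["tool_rot"]])
print(s["position"],s["tool_rot"],s["joint_positions"],proj(cam("wrist",s),[.429,-.2182,.103]))
E
```

```text
[ 0.396  -0.2311  0.222 ] [3.0957 0.532  0.0003] [ 0.8179 -0.0779 -0.3283  1.8917 -0.0256  1.3233 -0.7337] [281.2012 163.3422]
```

View pics/w4.png

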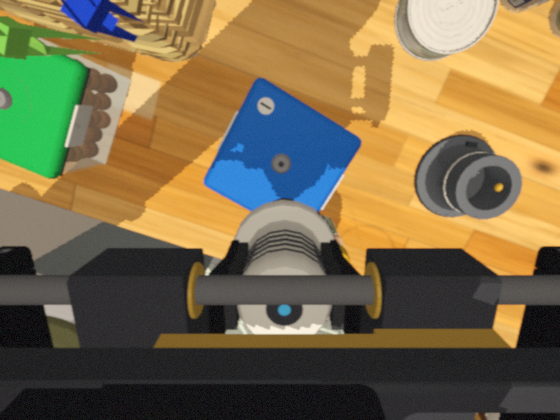

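The valve is at (281,163), exactly where predicted, and the pump's button is at (284,310).

```bash
python3 - <<'E'
from h import *
np.set_printoptions(precision=4,suppress=True)
im=cv2.imread("pics/w4.png");a=np.load("s4.npy");s=dict(position=a[:3],tool_rot=a[3:]);c=cam("wrist",s)
g=cv2.inRange(cv2.cvtColor(im,cv2.COLOR_BGR2HSV),(0,0,0),(180,90,255))[145:180,262:300]
_,l,st,ce=cv2.connectedComponentsWithStats(g);i=1+np.argmax(st[1:,4]);print(st[i],ce[i]+[262,145])
u,v=ce[i]+[262,145]
V=cast(c,u,v,.101);P=cast(c,284,310,s["position"][2]+.050);M=R.from_rotvec(s["tool_rot"]).as_matrix()
print("valve",V,"pump",P,"pump in tool",M.T@(P-s["position"]),"pump->valve in tool",M.T@(V-P),"tcp->valve",M.T@(V-s["position"]))
print(M[:,2])
E
```

```text
[ 10   9  19  19 291] [280.8797 162.9966]
valve [ 0.4289 -0.2179  0.101 ] pump [ 0.3958 -0.2326  0.272 ] pump in tool [-0.0007  0.0014 -0.05  ] pump->valve in tool [ 0.0361 -0.0029  0.171 ] tcp->valve [ 0.0354 -0.0015  0.121 ]
[ 0.0003 -0.0005 -1.    ]
```

In the tool's units: 0.038 m is 0.076, 0.0358 m is 0.0716.

Emit:
{"method": "drive_effector", "body": {"deltas": {"ticks": [[0.02,-0.002,0,0,0.2],[0.05,-0.004,0,0,0.2],[0.068,-0.005,0,0,0.2],[0.0716,-0.005,0,0,0.2],[0.0716,-0.005,0.03,0,0.2],[0.0716,-0.005,0.06,0,0.2],[0.0716,-0.005,0.076,0,0.2],[0.0716,-0.005,0.076,0,0.2],[0.0716,-0.005,0.076,0,0.2]]}}}

```text
time: 6.55
position: [0.4288, -0.2155, 0.1844]
tool_rot: [3.096, 0.534, 0.0]
ft_force: [0.4, 0.4, -2.1]
grip_width: 0.451
grip_force: 45.0
```

```bash
python3 - <<'E'
from h import *
np.set_printoptions(precision=4,suppress=True)
s=get_state();a=eyes.get_image("scene")[:,:,::-1];b=eyes.get_image("side")[:,:,::-1];w=eyes.get_image("wrist")[:,:,::-1]
cv2.imwrite("pics/s5.png",np.hstack([cv2.resize(x,(400,400)) for x in (a[170:300,200:330],w[50:350,130:430])]))
print(s["position"],s["tool_rot"],s["ft_force"],delta([.4289,-.2179,.184],s))
E
```

```text
[ 0.4288 -0.2155  0.1844] [3.0957 0.5339 0.0002] [ 0.3795  0.4232 -2.1059] [-0.0007  0.0023  0.0004]
```

View pics/s5.png

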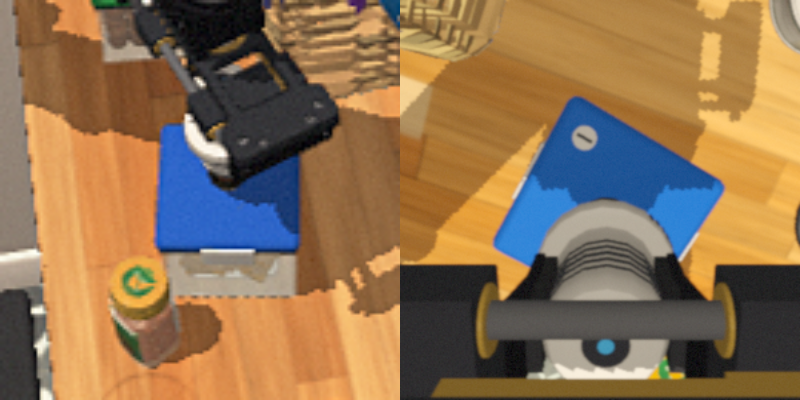

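The pump is directly over the blue lid, and the canister hasn't moved. I'll shift slightly in tool y and descend gently to just before lip contact.

In the tool's units: 0.012 m is 0.024, 0.009 m is 0.018.

Emit:
{"method": "drive_effector", "body": {"deltas": {"ticks": [[0.0004,0.0026,0.006,0,0.2],[0.0004,0.0026,0.012,0,0.2],[0.0004,0.0026,0.018,0,0.2],[0.0004,0.0026,0.024,0,0.2],[0.0004,0.0026,0.024,0,0.2],[0.0004,0.0026,0.024,0,0.2]]}}}

```text
time: 7.3
position: [0.4293, -0.2164, 0.1719]
tool_rot: [-3.096, -0.534, 0.0]
ft_force: [-0.1, -0.2, -3.3]
grip_width: 0.454
grip_force: 45.0
```

In the tool's units: 0.004 m is 0.008, 0.003 m is 0.006.

Emit:
{"method": "drive_effector", "body": {"deltas": {"ticks": [[0,0,0.002,0,0.2],[0,0,0.004,0,0.2],[0,0,0.006,0,0.2],[0,0,0.008,0,0.2],[0,0,0.008,0,0.2]]}}}

```text
time: 7.8
position: [0.4295, -0.2165, 0.1685]
tool_rot: [3.095, 0.534, 0.001]
ft_force: [-0.3, -0.2, 1.7]
grip_width: 0.449
grip_force: 45.0
```

The tool passed the boss height without touching, and the force rose only at the lid, so the lip is seated. Now I'll press.

In the tool's units: 0.0065 m is 0.013, 0.0055 m is 0.011.

Emit:
{"method": "drive_effector", "body": {"deltas": {"ticks": [[0,0,0.004,0,0.2],[0,0,0.008,0,0.2],[0,0,0.011,0,0.2],[0,0,0.013,0,0.2],[0,0,0.013,0,0.2],[0,0,0.013,0,0.2]]}}}

```text
time: 8.4
position: [0.4295, -0.2165, 0.1619]
tool_rot: [3.095, 0.534, 0.001]
ft_force: [-2.6, 0.9, 5.7]
grip_width: 0.453
grip_force: 45.0
```

```bash
python3 - <<'E'
from h import *
s=[get_state()]
w=eyes.get_image("wrist")[:,:,::-1];b=eyes.get_image("side")[:,:,::-1];s.append(get_state())
for q in s: print(q["position"],q["ft_force"],q["grip_width"])
cv2.imwrite("pics/s6.png",np.hstack([cv2.resize(x,(400,400)) for x in (b[170:300,200:330],w[50:350,130:430])]))
E
```

```text
[ 0.42954523 -0.21648564  0.1618725 ] [-2.63052139  0.91912661  5.72684982] 0.45300476902111814
[ 0.42953712 -0.21648548  0.16188642] [-1.13572459  1.98548288  5.4804891 ] 0.4538198361718285
```

View pics/s6.png

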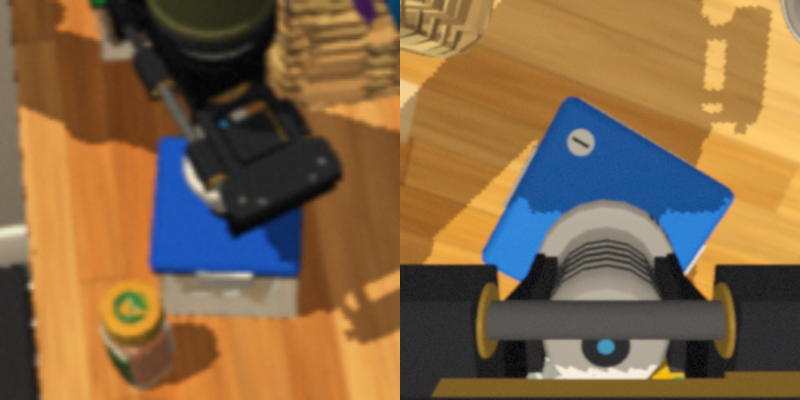

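The net push is about 8.7 N at about 8 mm of travel. The grip hasn't slipped (button unmoved in view) and the lid is undisturbed. I'll hold this.

Emit:
{"method": "drive_effector", "body": {"deltas": {"ticks": [[0,0,0,0,0.2],[0,0,0,0,0.2],[0,0,0,0,0.2],[0,0,0,0,0.2],[0,0,0,0,0.2],[0,0,0,0,0.2],[0,0,0,0,0.2],[0,0,0,0,0.2],[0,0,0,0,0.2],[0,0,0,0,0.2]]}}}

```text
time: 9.5
position: [0.4296, -0.2165, 0.1619]
tool_rot: [3.095, 0.534, 0.001]
ft_force: [-1.9, 1.5, 5.8]
grip_width: 0.449
grip_force: 45.0
```

Emit:
{"method": "drive_effector", "body": {"deltas": {"ticks": [[0,0,0,0,0.2],[0,0,0,0,0.2],[0,0,0,0,0.2],[0,0,0,0,0.2],[0,0,0,0,0.2],[0,0,0,0,0.2],[0,0,0,0,0.2],[0,0,0,0,0.2],[0,0,0,0,0.2],[0,0,0,0,0.2],[0,0,0,0,0.2],[0,0,0,0,0.2],[0,0,0,0,0.2],[0,0,0,0,0.2],[0,0,0,0,0.2],[0,0,0,0,0.2],[0,0,0,0,0.2],[0,0,0,0,0.2],[0,0,0,0,0.2],[0,0,0,0,0.2]]}}}

```text
time: 11.5
position: [0.4295, -0.2165, 0.1619]
tool_rot: [3.095, 0.534, 0.001]
ft_force: [-1.5, 1.5, 6.1]
grip_width: 0.449
grip_force: 45.0
```

Emit:
{"method": "drive_effector", "body": {"deltas": {"ticks": [[0,0,0,0,0.2],[0,0,0,0,0.2],[0,0,0,0,0.2],[0,0,0,0,0.2],[0,0,0,0,0.2],[0,0,0,0,0.2],[0,0,0,0,0.2],[0,0,0,0,0.2],[0,0,0,0,0.2],[0,0,0,0,0.2],[0,0,0,0,0.2],[0,0,0,0,0.2],[0,0,0,0,0.2],[0,0,0,0,0.2],[0,0,0,0,0.2],[0,0,0,0,0.2],[0,0,0,0,0.2],[0,0,0,0,0.2],[0,0,0,0,0.2],[0,0,0,0,0.2]]}}}

```text
time: 13.5
position: [0.4295, -0.2165, 0.1619]
tool_rot: [3.095, 0.534, 0.001]
ft_force: [-1.7, 1.1, 5.6]
grip_width: 0.449
grip_force: 45.0
```

```bash
python3 - <<'E'
from h import *
s=get_state();w=eyes.get_image("wrist")[:,:,::-1];a=cv2.imread("pics/s6.png")[:,400:]
print(s["position"],s["ft_force"],cv2.absdiff(cv2.resize(w[50:350,130:430],(400,400)),a).mean())
E
```

```text
[ 0.42954207 -0.21649896  0.16189388] [-1.67528796  1.13810606  5.58477621] 1.4683979166666667
```

```bash
python3 -c "
from bench import ctrl, eyes, close_job, get_state
print(close_job())"
```

```text
the job is handed in; nothing more can be done
None
```

I took the pump out of its dock, seated its nose over the blue-lidded canister's valve and held it pressed for about 5 s; I handed the job in at about 13.5 s, still gripping and pressing, with nose travel of about 8 mm judged from tool height and force (net push about 8.7 N), not seen directly.

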